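Bench tools back on their shadow pads

ROBOT

A 7-joint arm with a two-finger parallel gripper is mounted at the origin on the work surface. World frame = base frame: x ahead of the robot, y to its left, z up, the work surface at z = 0. Lengths are in m, angles in degrees, forces in N, time in s.
With the tool pointing down it reaches from about 0.425 to 0.875 m from the base axis. Payload 8.4 kg.
Tool frame: the origin (TCP) lies on the centre line of the jaws, within the pads' length; the fingertips stand 8 mm ahead of it and the grasp point (between the pads) lies 11 mm behind it; z points along the fingers, y is the line along which they close (so a half turn about z gives the same grasp; the last joint's range is limited). The gripper opens to 87 mm and grips with 3 to 60 N. Pads are 19 mm wide; open, the fingers measure 117 mm over their backs; the gripper's body (75 mm by 190 mm) begins 51 mm behind the grasp point.
Start: joints at [63.128, 19.091, 2.286, 83.961, -0.768, 76.965, -3.352], TCP at [0.235, -0.606, 0.231] pointing down, gripper open.
Joint ranges: [-147.57, 147.57], [-21.85, 119.76], [-74.77, 79.35], [14.55, 137.4], [-85.83, 265.84], [4.83, 119.75], [-152.11, 152.11]. Speed limits (degrees/s): [127.2, 127.2, 159.86, 159.86, 180, 180, 180].

INTERFACE

Orientations are given as [roll, pitch, yaw] about the fixed x, y, z axes, in that order (R = Rz(yaw) Ry(pitch) Rx(roll)).
In Python, from station import * gives the robot as it stands.
- The arm moves only by the tool servo_tool, never from a script. Its argument "deltas" is text: rows parted by semicolons, each of 5 numbers parted by spaces: the gripper command: -1 is shut, 1 is fully open, values between are in proportion, then the shift along the tool's x, y, z in mm, then the turn about the tool's z in rad. In form: claw tx ty tz spin; .... A call has 1 to 10 rows; each row shifts and turns the commanded pose from where the row before left it, along the tool's axes as they then stand; what a row does not reach is not made up. A row lasts 1/12 s, in which the tool goes at most 41.7 mm and 7.16 degrees, less where a joint would pass 70% of its speed; a pose out of reach is approached as far as the arm can. A call with a gripper value outside its range is refused whole. The fingers move at their own pace and stop on an object; the grip force is fixed at half the most. Time passes only in rows, so rows that do not move let the fingers close. It gives the time, the measured TCP pose, the force, the opening and the grip force at its end, in the units of the state.
- get_state(): the state, without advancing time (a new reading comes with each control period).
- get_image(name): name is "side" or "top"; returns a dict with "pixels" (384x512x3 uint8, blue, green, red), "fov_y" (degrees; the focal length in pixels is half the picture's height over the tangent of half this angle, whatever the lens; pixels are square), "cx", "cy" (the principal point, pixels), "eye" and "orientation" of the camera in the world. Camera axes: x right, y up, looking along -z (the intrinsics and any distortion apply to the point x, -y, -z); pixel columns grow to the right and rows downward; lengths in m; the calibration is good to about 2 mm. A picture is of the moment at which its call begins. There is no depth.
- hand_in(): hands the job in; it is judged then, once.
The state is a dict: "clock": time; "joint_positions": joint angles; "qd": joint speeds; "joint_torque": joint torques, N m; "eef_pos": TCP position; "ee_rot": TCP orientation; "force": force on the tool from outside, world axes, zero at the start; "ft_torque": the same for the moment, N m; "grip_width": finger opening in m; "grasp_force": force on a finger pad.
Only numpy, scipy, OpenCV 4.12 (cv2) and the standard library are available. Lean on these libraries where they do the work, as an engineer would, in place of code of your own. Each camera call takes 0.05 s, during which the arm holds its last target. There are 200 camera calls.

TASK

Clear up the blade-straightening bench: put the whetstone, the V-block, the star knob and the round bench anvil each back on the black pad whose yellow silhouette has its shape, upright, inside the silhouette and lined up with it. The whetstone is brittle, so set it down gently instead of dropping it, and leave the green oil can standing where it is.

Things in the scene. Friction and masses are not known exactly. Their poses are not given: they have to be found in the camera images.
- whetstone: Loose whetstone, a flat bar 110 (x) x 42 (y) x 24 mm high, terracotta brown below and orange on top, about 0.26 kg. Origin: centre of its underside, z up, x along its length; it looks the same after a half turn. Belongs on pad_long. Lies on the bench at any yaw at the start.
- vblock: Loose V-block, a blue steel block 60 (x) x 46 (y) x 38 mm high with a bright V groove 24 mm wide and 12 mm deep along x in its top, about 0.6 kg. Origin: centre of its underside, z up; its flat sides at y = +-23 mm are full height and good to grip. Same after a half turn. Belongs on pad_short with its x (groove) along the pad's x.
- star_knob: Loose red clamp knob lying flat: four arms in a plus shape, 60 mm from tip to tip along both x and y, each arm 18 mm wide and 16 mm high, and in the middle a round upright boss of 32 mm diameter rising to 46 mm, to be gripped above the arms. About 0.22 kg. Origin: centre of its underside, z up; same after a quarter turn. Belongs on pad_cross.
- disc_anvil: Loose round bench anvil, a bright steel disc of 58 mm diameter and 26 mm height with a brass spot on top, about 0.5 kg. Origin: centre of its underside, z up. Its yaw does not matter. Belongs on pad_round.
- pad_long: Fixed black rubber pad lying on the bench, 140 (x) x 76 (y) x 4 mm, with a flat yellow silhouette in its middle: a long rectangle 126 (x) x 58 (y) mm, for the whetstone. Origin: centre of the underside, right below the silhouette's centre; z up, the pad's top is at +4 mm. x runs along the pad's long side. May stand anywhere in the work area, its long side within 0.2 rad of world y.
- pad_short: Fixed black rubber pad lying on the bench, 140 (x) x 76 (y) x 4 mm, with a flat yellow silhouette in its middle: a short rectangle 76 (x) x 58 (y) mm, for the V-block. Origin: centre of the underside, right below the silhouette's centre; z up, the pad's top is at +4 mm. x runs along the pad's long side. May stand anywhere in the work area, its long side within 0.2 rad of world y.
- pad_cross: Fixed black rubber pad lying on the bench, 140 (x) x 76 (y) x 4 mm, with a flat yellow silhouette in its middle: a plus shape 76 (x) x 74 (y) mm with arms 34 mm wide, for the star knob. Origin: centre of the underside, right below the silhouette's centre; z up, the pad's top is at +4 mm. x runs along the pad's long side. May stand anywhere in the work area, its long side within 0.2 rad of world y.
- pad_round: Fixed black rubber pad lying on the bench, 140 (x) x 76 (y) x 4 mm, with a flat yellow silhouette in its middle: a disc of 72 mm diameter, for the round anvil. Origin: centre of the underside, right below the silhouette's centre; z up, the pad's top is at +4 mm. x runs along the pad's long side. May stand anywhere in the work area, its long side within 0.2 rad of world y.
- oil_can: Green oil can with a conical neck, 44 mm in diameter and 62 mm high, standing loose among the tools; to be left alone. Origin: centre of its underside, z up. A loose brass drift pin (12 mm thick, 80 mm long) lies about 45 mm from its axis.
Not all that is in view belongs to the job. Several things have the shape of the whetstone; the one meant has the colours described above. What is shaped like the pad_round but orange is not meant.

How it is judged (in metres and radians):
At the end, for the whole second after the job is handed in: Each tool rests flat and still on its own pad (tilt under 0.1 rad), centre within 12 mm of the silhouette's centre; whetstone, V-block and star knob turned within 0.25 rad of their silhouettes (symmetric turns count alike); the oil can upright and within 30 mm of where it stood (horizontal distance between whetstone and pad_long below 0.012 m and z of whetstone in the frame of pad_long between 0.001 and 0.008 m and angle between each of whetstone, vblock, star_knob, disc_anvil's own z axis and vertical below 0.1 rad and linear speed of each of whetstone, vblock, star_knob, disc_anvil below 0.02 m/s and angular speed of each of whetstone, vblock, star_knob, disc_anvil below 0.15 rad/s and angle between the x axis of whetstone and the x axis of pad_long, either way round below 0.25 rad and horizontal distance between vblock and pad_short below 0.012 m and z of vblock in the frame of pad_short between 0.001 and 0.008 m and angle between the x axis of vblock and the x axis of pad_short, either way round below 0.25 rad and horizontal distance between star_knob and pad_cross below 0.012 m and z of star_knob in the frame of pad_cross between 0.001 and 0.008 m and (angle between the x axis of star_knob and the x axis of pad_cross, either way round below 0.25 rad or angle between the x axis of star_knob and the y axis of pad_cross, either way round below 0.25 rad) and horizontal distance between disc_anvil and pad_round below 0.012 m and z of disc_anvil in the frame of pad_round between 0.001 and 0.008 m and distance of oil_can from where it was at the start of the episode below 0.03 m and angle between oil_can's own z axis and vertical below 0.2 rad); the robot touches nothing.
It fails at once if the whetstone is dropped or knocked (moving faster than 0.45 m/s with its underside less than 30 mm above the bench) (height (world z) of whetstone below 0.03 m and linear speed of whetstone above 0.45 m/s).
It fails at once if the oil can is knocked over or pushed away (tilt over 0.5 rad or moved more than 30 mm) (angle between oil_can's own z axis and vertical above 0.5 rad or distance of oil_can from where it was at the start of the episode above 0.03 m).
It also fails if it takes over 106 s, if anything falls off the work surface, if the arm or the gripper's body presses on something with over 40 N, if the wrist force passes 120 N, or if a joint passes its speed limit or range.

## Working session

There is one attempt and no reset: what is moved stays moved. The work goes in short steps, Python scripts to look and compute and a tool call to move; the robot and the scene stay as the last step left them, time stands still between calls to the robot, and variables do not carry over. Pictures are saved under pics/ and viewed, at most 14 in all, crops included, and the job is handed in when it is done.

Besides the shell and the picture viewer there is one more tool, called after "Emit:" as a command line: name --argument value ..., lists and objects as JSON in quotes. servo_tool: Moves the arm, as the interface text tells. Its arguments: {"type":"object","properties":{"deltas":{"type":"string"}},"required":["deltas"]}

```bash
mkdir -p pics; python3 - <<'E'
from station import *
import cv2
for n in("top","side"):
    d=get_image(n); cv2.imwrite(f"pics/{n}0.png",d["pixels"]); print({k:v for k,v in d.items() if k!="pixels"})
s=get_state();print(s)
E
```

```text
{'fov_y': 52.019621354883114, 'cx': 262.2118220450543, 'cy': 188.72975777575755, 'eye': array([ 0.32629711, -0.0180354 ,  0.89871912]), 'orientation': array([  8.04199954,   0.21691728, -88.40091945])}
{'fov_y': 53.35264308832652, 'cx': 262.10914590409106, 'cy': 188.25384399043455, 'eye': array([0.29487147, 0.67086058, 0.62381705]), 'orientation': array([  49.24727508,   -1.13699668, -163.43768881])}
{'clock': 0.1, 'joint_positions': array([63.1276755 , 19.12833193,  2.28341642, 84.00661973, -0.76970719,
       76.9640245 , -3.35152838]), 'qd': array([-0.01592413, -0.07574846,  0.07329612, -0.10530872,  0.04843047,
        0.12395029, -0.06287888]), 'joint_torque': array([ 3.89312729e-03, -6.57819986e+01,  1.34033505e+00, -4.04711938e+01,
       -5.95365395e-02,  4.09917708e-02,  3.74961246e-05]), 'eef_pos': array([ 0.23478608, -0.60567424,  0.22973552]), 'ee_rot': array([-1.79916301e+02,  3.34869008e-03,  2.11886118e+01]), 'force': array([ 0.09075388,  0.45018351, -0.99208738]), 'ft_torque': array([-0.06987507,  0.07090181,  0.00305243]), 'grasp_force': 0.0, 'grip_width': 0.08694935881480476}
```

View pics/top0.png

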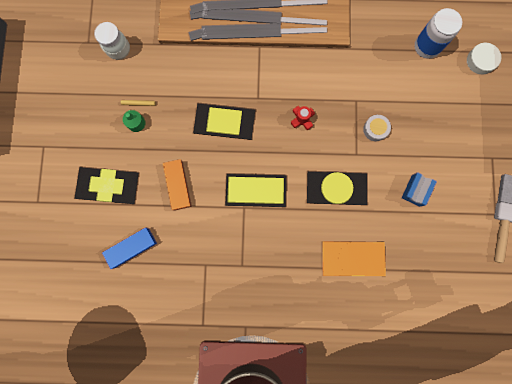

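View pics/side0.png

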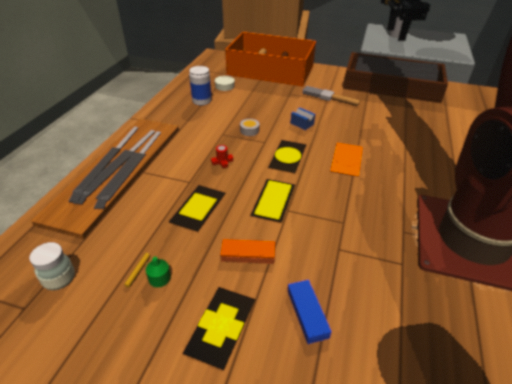

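Candidates in the top view:
- **Whetstone:** orange bar at (176,185), or blue bar at (130,247). The orange one fits the description.
- **pad_round:** black and yellow pad at (337,188). The orange plate at (353,258) is not meant.
- **V-block:** (420,189).
- **Knob:** (303,118).
- **Anvil:** (378,127). The white lid at (485,58) is not meant.
- **Oil can:** (133,121), with the pin at (138,103).

Next is one close crop to check the choice, plus a mask fit.

```bash
cat > h.py <<'E'
import numpy as np, cv2
from scipy.spatial.transform import Rotation as R
from scipy.optimize import minimize
def cam(d): 
    f=192/np.tan(np.radians(d["fov_y"]/2)); return f,R.from_euler("xyz",d["orientation"],degrees=True).as_matrix(),np.array(d["eye"]),d["cx"],d["cy"]
def proj(d,P):
    f,M,e,cx,cy=cam(d); q=(np.asarray(P)-e)@M; return np.c_[cx-f*q[:,0]/q[:,2],cy+f*q[:,1]/q[:,2]]
def unproj(d,u,v,z):
    f,M,e,cx,cy=cam(d); r=M@np.array([(u-cx)/f,-(v-cy)/f,-1]); return e+r*(z-e[2])/r[2]
def box(a,b,z0,z1): return np.array([[x,y,z] for x in(-a/2,a/2) for y in(-b/2,b/2) for z in(z0,z1)])/1000
def cyl(D,z0,z1):
    t=np.linspace(0,2*np.pi,32); return np.array([[D/2*np.cos(a),D/2*np.sin(a),z] for a in t for z in(z0,z1)])/1000
S={"whetstone":[box(110,42,0,24)],"vblock":[box(60,46,0,38)],"star_knob":[box(60,18,0,16),box(18,60,0,16),cyl(32,0,46)],
"disc_anvil":[cyl(58,0,26)],"pad_long":[box(126,58,4,4)],"pad_short":[box(76,58,4,4)],"pad_cross":[box(76,34,4,4),box(34,74,4,4)],"pad_round":[cyl(72,4,4)],"oil_can":[cyl(44,0,40)]}
def render(d,name,p,K=4):
    c,s=np.cos(p[2]),np.sin(p[2]); m=np.zeros((384*K,512*K),np.uint8)
    for h in S[name]:
        Q=h@np.array([[c,s,0],[-s,c,0],[0,0,1]])+[p[0],p[1],0]
        uv=(proj(d,Q)+.5)*K
        cv2.fillConvexPoly(m,cv2.convexHull(np.round(uv).astype(np.int32)),255)
    return cv2.resize(m,(512,384),interpolation=cv2.INTER_AREA)/255.
def fit(d,name,mask,p0s):
    best=None
    def c(q):
        r=render(d,name,[q[0]/100,q[1]/100,q[2]]); return np.abs(r-mask).sum()/mask.sum()
    for p in p0s:
        r=minimize(c,[p[0]*100,p[1]*100,p[2]],method="Nelder-Mead",options=dict(initial_simplex=np.array([[p[0]*100+a,p[1]*100+b,p[2]+t] for a,b,t in((0,0,0),(1,0,0),(0,1,0),(0,0,.3))])))
        if best is None or r.fun<best.fun: best=r
    return best.x*[.01,.01,1],best.fun
def masks(img,n):
    h,s,v=cv2.split(cv2.cvtColor(img,cv2.COLOR_BGR2HSV)); h=h.astype(int)
    return {"y":(h>24)&(h<36)&(s>150)&(v>120),"b":(h>95)&(h<125)&(s>60)&(v>40),"r":((h<6)|(h>172))&(s>130),"o":(h<16)&(s>195),"g":(h>45)&(h<90)&(s>100)}[n]
def comp(m,u,v,r=40):
    n,l,st,ce=cv2.connectedComponentsWithStats(m.astype(np.uint8)); 
    ok=[i for i in range(1,n) if st[i,4]>25]; i=min(ok,key=lambda i:np.hypot(*(ce[i]-[u,v]))); return (l==i).astype(float)
E
python3 - <<'E'
import cv2,numpy as np
from h import *
im=cv2.imread("pics/top0.png")
from station import get_image
d=get_image("top"); im=d["pixels"]
a=[cv2.resize(im[y:y+60,x:x+60],(260,260),interpolation=cv2.INTER_CUBIC) for x,y in((147,155),(390,160),(275,90),(348,98),(105,90),(100,218))]
cv2.imwrite("pics/crop.png",np.vstack([np.hstack(a[:3]),np.hstack(a[3:])]))
T=[("whetstone","o",176,185,24),("vblock","b",420,189,38),("star_knob","r",303,118,20),("pad_long","y",256,190,4),("pad_short","y",224,121,4),("pad_cross","y",107,185,4),("pad_round","y",337,188,4),("oil_can","g",133,121,20)]
for n,k,u,v,z in T:
    m=comp(masks(im,k),u,v); p=unproj(d,u,v,z/1000)
    if n=="vblock": m=cv2.morphologyEx(m,cv2.MORPH_CLOSE,np.ones((9,9)))
    y0=[0] if n in("pad_round","oil_can") else [np.pi/2] if "pad" in n else np.arange(0,3.1,.4)
    x,c=fit(d,n,m,[(p[0],p[1],t) for t in y0]); print(n,x.round(4),round(c,3),int(m.sum()))
print("anvil",unproj(d,378,127,.026))
E
```

```text
whetstone [0.5866 0.0565 0.1995] 6.016 181
vblock [ 0.4589 -0.3627  2.6886] 0.773 440
star_knob [ 0.6237 -0.1001  2.259 ] 0.371 320Traceback (most recent call last):
  File "<stdin>", line 10, in <module>
  File "h.py", line 35, in comp
    ok=[i for i in range(1,n) if st[i,4]>25]; i=min(ok,key=lambda i:np.hypot(*(ce[i]-[u,v]))); return (l==i).astype(float)
                                                ~~~^^^^^^^^^^^^^^^^^^^^^^^^^^^^^^^^^^^^^^^^^^
ValueError: min() iterable argument is empty
```

View pics/crop.png

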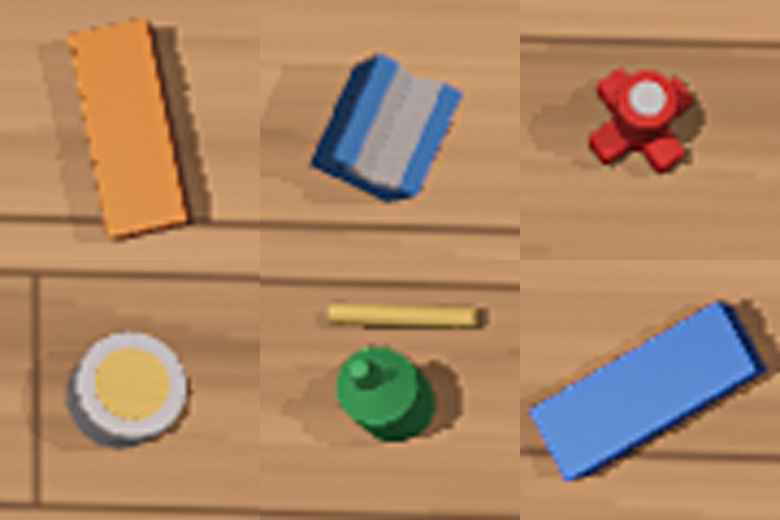

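The crop confirms the orange bar as the whetstone. It also shows the V-block with its groove, the knob at about 45°, the anvil and the can with its pin. I'll tune the colour masks next.

```bash
python3 - <<'E'
import cv2
im=cv2.imread("pics/top0.png"); h=cv2.cvtColor(im,cv2.COLOR_BGR2HSV)
for n,u,v in(("ora",176,185),("wood",150,195),("sh",190,180),("yel",256,190),("yel2",224,121),("blk",200,115),("blueL",411,193),("blueT",413,185),("groove",420,189),("red",303,126),("redT",304,114),("white",378,118),("brass",378,127),("side",368,137),("green",133,118),("wood2",395,195),("wood3",390,140)): print(n,h[v,u])
E
```

```text
ora [ 14 171 219]
wood [ 14 119 193]
sh [ 14 126 152]
yel [ 30 139 222]
yel2 [ 29 144 221]
blk [ 5 33 46]
blueL [106 156 170]
blueT [106 153 172]
groove [127  14 161]
red [ 14 124 163]
redT [  4  10 198]
white [ 18 103 212]
brass [ 20 132 216]
side [160   8  97]
green [ 67 152 106]
wood2 [ 13 120 176]
wood3 [ 14 117 187]
```

```bash
python3 - <<'E'
s=open("h.py").read()
a=s.index('    return {"y"'); b=s.index("def comp")
s=s[:a]+'''    return {"y":(h>25)&(h<36)&(s>95)&(v>100),"b":((h>95)&(h<135)&(s>60))|((s<60)&(v>80)),"r":((h<8)|(h>168))&(s>110)|(s<50)&(v>120),"o":(h<18)&(s>148),"g":(h>40)&(h<95)&(s>70),"m":((s<70)&(v>60))|((h>17)&(h<24)&(s>110))}[n]
'''+s[b:]
open("h.py","w").write(s)
E
cat > loc.py <<'E'
from h import *
def run(d,T,ov=None):
    im=d["pixels"]; o=im.copy()
    for n,k,u,v,z in T:
        mm=masks(im,k).copy(); w=np.zeros_like(mm); w[max(v-38,0):v+38,max(u-38,0):u+38]=1
        m=comp(mm&w,u,v); m=cv2.morphologyEx(m,cv2.MORPH_CLOSE,np.ones((7,7))) if n not in("star_knob","pad_cross") else cv2.morphologyEx(m,cv2.MORPH_CLOSE,np.ones((3,3)))
        p=unproj(d,u,v,z/1000)
        y0=[0] if n in("pad_round","oil_can","disc_anvil") else [np.pi/2] if "pad" in n else np.arange(0,3.1,.4)
        x,c=fit(d,n,m,[(p[0],p[1],t) for t in y0]); print(n,x.round(4),round(c,3),int(m.sum()),flush=True)
        cs,_=cv2.findContours((render(d,n,x)>.5).astype(np.uint8),0,1); cv2.drawContours(o,cs,-1,(255,0,255),1)
    if ov: cv2.imwrite(ov,o)
TT=[("whetstone","o",176,185,24),("vblock","b",420,189,38),("star_knob","r",303,118,20),("disc_anvil","m",378,127,26),("pad_long","y",256,190,4),("pad_short","y",224,121,4),("pad_cross","y",107,185,4),("pad_round","y",337,188,4),("oil_can","g",133,121,20)]
E
python3 - <<'E'
from loc import *
from station import get_image
d=get_image("top"); run(d,TT,"pics/ov.png")
o=cv2.imread("pics/ov.png")[80:220,60:460]; cv2.imwrite("pics/ov2.png",cv2.resize(o,(800,280)))
d=get_image("side")
run(d,[("disc_anvil","m",249,127,13),("vblock","b",303,119,20),("whetstone","o",247,250,20),("pad_long","y",274,200,4),("pad_short","y",199,207,4),("pad_cross","y",221,325,4),("pad_round","y",289,155,4),("star_knob","r",222,157,15)])
E
```

```text
whetstone [0.4562 0.185  3.384 ] 0.069 952
vblock [ 0.4591 -0.363   2.7056] 0.053 752
star_knob [ 0.6237 -0.1001  2.2287] 0.125 391
disc_anvil [ 0.602  -0.2724  0.2235] 0.065 563
pad_long [0.4498 0.0043 1.5669] 0.042 1455
pad_short [0.6122 0.0848 1.4849] 0.046 820
pad_cross [0.4519 0.3497 1.5012] 0.056 794
pad_round [ 0.4602 -0.1818  0.1085] 0.051 813
oil_can [0.602  0.2916 0.1313] 0.179 363
disc_anvil [ 0.6046 -0.2762  0.2411] 0.384 218
vblock [ 0.4602 -0.3652  3.0645] 0.208 338
whetstone [0.4353 0.2388 3.4284] 0.734 5587
pad_long [0.4519 0.006  1.5578] 0.085 949
pad_short [0.6146 0.0847 1.4579] 0.103 636
pad_cross [0.454  0.3502 1.52  ] 0.078 1294
pad_round [ 0.4625 -0.1824  0.136 ] 0.117 356
star_knob [ 0.6253 -0.1007  0.5581] 0.305 278
```

View pics/ov2.png

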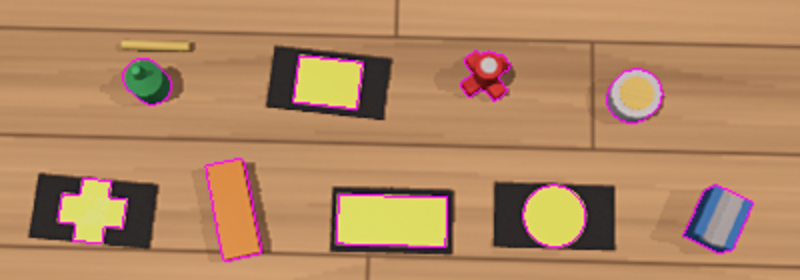

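Both cameras agree to within about 2–3 mm, and the overlay contours sit on all nine objects. I'll start with the V-block.

Emit:
servo_tool --deltas "1 33 -16 0 0;1 33 -16 0 0;1 33 -16 0 0;1 33 -16 0 0;1 33 -16 0 0;1 33 -16 0 0;1 33 -16 0 0;1 33 -16 0 0;1 33 -16 0 0;1 0 0 0 0.1"

```text
clock: 1.08
eef_pos: [0.4658, -0.3567, 0.2306]
ee_rot: [-179.9, -0.2, 16.1]
force: [0.8, -0.1, -0.3]
grip_width: 0.087
grasp_force: 0.0
```

```bash
cat > go.py <<'E'
import sys,numpy as np
from station import get_state
def go(x,y,z,yaw):
    s=get_state(); p=np.array(s["eef_pos"]); r=s["ee_rot"]; Y=r[2]
    d=np.array([x,y,z])-p; f=lambda a:(np.array([np.cos(a)*d[0]+np.sin(a)*d[1],np.sin(a)*d[0]-np.cos(a)*d[1],-d[2]])*1000).round(1)
    print("t",s["clock"],"pos",p.round(4),"rot",np.round(r,1),"grip",round(s["grip_width"],4),"spin",round(float(np.radians(Y-yaw)),3),"now",f(np.radians(Y)),"after",f(np.radians(yaw)))
if __name__=="__main__": go(*map(float,sys.argv[1:5]))
E
python3 go.py 0.459 -0.364 0.021 -25
```

```text
t 1.0833 pos [ 0.4658 -0.3567  0.2306] rot [-179.9   -0.2   16.1] grip 0.087 spin 0.718 now [ -8.5   5.1 209.6] after [ -3.    9.5 209.6]
```

Emit:
servo_tool --deltas "1 0 0 15 0.1;1 0 0 15 0.1;1 0 0 15 0.1;1 0 0 15 0.1;1 0 0 15 0.1;1 0 0 15 0.1;1 0 0 15 0.118;1 -1.5 5 15 0;1 -1.5 4.5 10 0;1 0 0 0 0"

```text
clock: 1.92
eef_pos: [0.4509, -0.3718, 0.0982]
ee_rot: [-180.0, 0.2, -25.7]
force: [-0.7, 0.5, 0.4]
grip_width: 0.087
grasp_force: 0.0
```

```bash
python3 go.py 0.459 -0.364 0.016 -25
```

```text
t 1.9167 pos [ 0.4509 -0.3718  0.0982] rot [-180.     0.2  -25.7] grip 0.087 spin -0.012 now [  3.9 -10.6  82.2] after [  4.  -10.5  82.2]
```

Emit:
servo_tool --deltas "1 4 -10.5 0 0;1 0 0 20 0;1 0 0 20 0;1 0 0 20 0;1 0 0 12 0;1 0 0 10 0;1 0 0 0 0;-1 0 0 0 0;-1 0 0 0 0;-1 0 0 0 0"

```text
clock: 2.75
eef_pos: [0.4619, -0.3645, 0.0198]
ee_rot: [180.0, -0.1, -25.7]
force: [-0.2, -0.3, -0.2]
grip_width: 0.0744
grasp_force: 0.0
```

Emit:
servo_tool --deltas "-1 0 0 0 0;-1 0 0 0 0;-1 0 0 0 0;-1 0 0 0 0;-1 0 0 0 0;-1 0 0 0 0"

```text
clock: 3.25
eef_pos: [0.4611, -0.3641, 0.0187]
ee_rot: [180.0, -0.0, -25.7]
force: [-0.1, -0.4, 2.1]
grip_width: 0.0458
grasp_force: 29.9
```

```bash
python3 go.py 0.613 0.085 0.12 85.1
```

```text
t 3.25 pos [ 0.4611 -0.3641  0.0187] rot [180.   -0.  -25.7] grip 0.0458 spin -1.934 now [ -57.8 -470.6 -101.3] after [ 460.5  113.  -101.3]
```

Emit:
servo_tool --deltas "-1 0 0 -5 0;-1 0 0 -12 -0.12;-1 0 0 -12 -0.12;-1 0 0 -12 -0.12;-1 0 0 -12 -0.12;-1 0 0 -12 -0.12;-1 0 0 -12 -0.12;-1 0 0 -12 -0.12;-1 0 0 -11 -0.12;-1 0 0 0 -0.12"

```text
clock: 4.08
eef_pos: [0.4616, -0.3642, 0.1204]
ee_rot: [179.9, -0.0, 36.5]
force: [-0.5, -1.0, -5.1]
grip_width: 0.0456
grasp_force: 29.9
```

Emit:
servo_tool --deltas "-1 0 0 0 -0.12;-1 0 0 0 -0.12;-1 0 0 0 -0.12;-1 0 0 0 -0.12;-1 0 0 0 -0.12;-1 0 0 0 -0.12;-1 0 0 0 -0.12;-1 0 0 0 -0.014;-1 0 0 0 0;-1 0 0 0 0"

```text
clock: 4.92
eef_pos: [0.4608, -0.3638, 0.1182]
ee_rot: [-180.0, -0.0, 84.9]
force: [0.3, 0.0, -5.6]
grip_width: 0.0454
grasp_force: 29.9
```

```bash
python3 go.py 0.613 0.085 0.12 85.1
```

```text
t 4.9167 pos [ 0.4608 -0.3638  0.1182] rot [-180.    -0.    84.9] grip 0.0454 spin -0.003 now [460.5 111.8  -1.8] after [460.1 113.3  -1.8]
```

Emit:
servo_tool --deltas "-1 20 5 0 0;-1 35 8.5 0 0;-1 35 8.5 0 0;-1 35 8.5 0 0;-1 35 8.5 0 0;-1 35 8.5 0 0;-1 35 8.5 0 0;-1 35 8.5 0 0;-1 35 8.5 0 0;-1 35 8.5 0 0"

```text
clock: 5.75
eef_pos: [0.571, -0.0354, 0.1187]
ee_rot: [180.0, 0.0, 84.9]
force: [0.7, -1.2, -6.1]
grip_width: 0.0457
grasp_force: 29.9
```

Emit:
servo_tool --deltas "-1 35 8.5 0 0;-1 35 8.5 0 0;-1 35 8.5 0 0;-1 20 4.8 0 0;-1 0 0 10 0;-1 0 0 20 0;-1 0 0 20 0;-1 0 0 20 0;-1 0 0 0 0;-1 0 0 0 0"

```text
clock: 6.58
eef_pos: [0.6106, 0.0844, 0.0477]
ee_rot: [-179.8, 0.0, 85.0]
force: [0.5, 0.5, -5.8]
grip_width: 0.0458
grasp_force: 29.9
```

```bash
python3 go.py 0.613 0.087 0.023 85.1
```

```text
t 6.5833 pos [0.6106 0.0844 0.0477] rot [-179.8    0.    85. ] grip 0.0458 spin -0.002 now [ 2.8  2.2 24.7] after [ 2.8  2.2 24.7]
```

Emit:
servo_tool --deltas "-1 2.8 2 8 0;-1 0 0 8 0;-1 0 0 4 0;-1 0 0 3 0;-1 0 0 1.5 0;-1 0 0 0 0;1 0 0 0 0;1 0 0 0 0;1 0 0 0 0;1 0 0 0 0"

```text
clock: 7.42
eef_pos: [0.6145, 0.0876, 0.0249]
ee_rot: [179.9, -0.0, 85.1]
force: [-0.4, 0.3, -0.6]
grip_width: 0.0648
grasp_force: 0.0
```

Emit:
servo_tool --deltas "1 0 0 0 0;1 0 0 -10 0;1 0 0 -20 0;1 0 0 -25 0;1 0 0 -25 0;1 0 0 -25 0;1 0 0 -15 0;1 0 0 0 0;1 0 0 0 0"

```text
clock: 8.17
eef_pos: [0.6144, 0.0877, 0.1456]
ee_rot: [179.9, -0.0, 85.1]
force: [0.9, 0.2, -0.2]
grip_width: 0.0868
grasp_force: 0.0
```

```bash
python3 go.py 0.624 -0.1 0.13 81
```

```text
t 8.1667 pos [0.6144 0.0877 0.1456] rot [179.9  -0.   85.1] grip 0.0868 spin 0.072 now [-186.2   25.5   15.6] after [-183.9   38.8   15.6]
```

Emit:
servo_tool --deltas "1 -30 4.5 0 0;1 -36 5 0 0;1 -36 5 0 0;1 -36 5 0 0;1 -34 4.5 0 0;1 -14 1.5 0 0;1 0 0 0 0;1 0 0 0 0"

```text
clock: 8.83
eef_pos: [0.6228, -0.1005, 0.143]
ee_rot: [-179.9, -0.0, 85.0]
force: [-0.2, 1.4, 0.0]
grip_width: 0.0869
grasp_force: 0.0
```

```bash
python3 go.py 0.624 -0.1 0.031 85.1; python3 - <<'E'
from loc import *
from station import get_image
d=get_image("top"); run(d,[("vblock","b",228,118,38),TT[5]]); cv2.imwrite("pics/t2.png",cv2.resize(d["pixels"][80:220,180:400],(770,490)))
E
```

```text
t 8.8333 pos [ 0.6228 -0.1005  0.143 ] rot [-179.9   -0.    85. ] grip 0.0869 spin -0.001 now [  0.6   1.2 112. ] after [  0.6   1.2 112. ]
vblock [0.6151 0.0881 1.5008] 0.048 671
pad_short [0.5947 0.0907 1.9698] 5.951 112
```

View pics/t2.png

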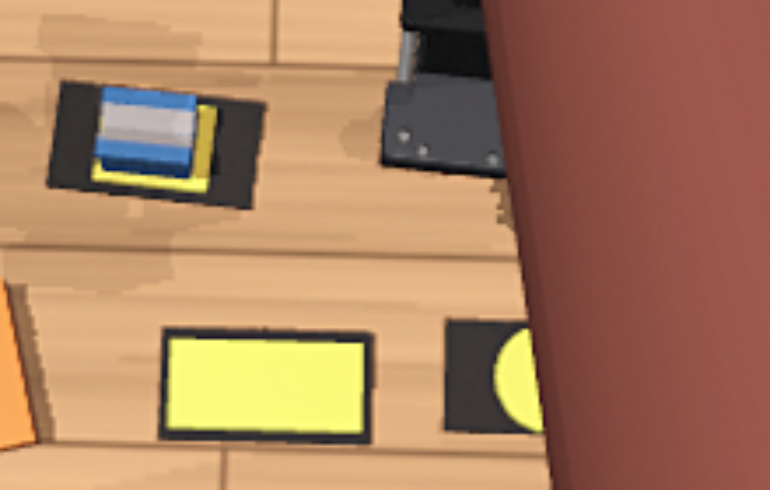

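The picture shows the V-block on its pad at (148,130), about 3 mm off centre with its yaw aligned, which is good enough. The arm hides the knob. I'll grip it next.

Emit:
servo_tool --deltas "1 0.5 1 20 0;1 0 0 25 0;1 0 0 25 0;1 0 0 20 0;1 0 0 12 0;1 0 0 8 0;1 0 0 0 0;-1 0 0 0 0;-1 0 0 0 0;-1 0 0 0 0"

```text
clock: 9.72
eef_pos: [0.6254, -0.0995, 0.0354]
ee_rot: [179.9, 0.0, 85.1]
force: [0.1, 0.4, 0.2]
grip_width: 0.0743
grasp_force: 0.0
```

Emit:
servo_tool --deltas "-1 0 0 0 0;-1 0 0 0 0;-1 0 0 0 0;-1 0 0 0 0;-1 0 0 0 0;-1 0 0 0 0;-1 0 0 0 0"

```text
clock: 10.3
eef_pos: [0.6245, -0.0996, 0.0341]
ee_rot: [-180.0, -0.0, 85.1]
force: [-0.6, -0.2, 1.0]
grip_width: 0.0317
grasp_force: 30.0
```

Emit:
servo_tool --deltas "-1 0 0 -5 0;-1 0 0 -12 -0.1;-1 0 0 -12 -0.1;-1 0 0 -12 -0.1;-1 0 0 -12 -0.1;-1 0 0 -12 -0.1;-1 0 0 -12 -0.12;-1 0 0 -12 -0.12;-1 0 0 -6 -0.106;-1 0 0 0 0"

```text
clock: 11.13
eef_pos: [0.6251, -0.0997, 0.1307]
ee_rot: [179.9, 0.1, 133.9]
force: [0.6, 0.4, -2.2]
grip_width: 0.0313
grasp_force: 30.0
```

```bash
python3 go.py 0.4535 0.350 0.13 133.6;python3 - <<'E'
from loc import *
from station import get_image
d=get_image("side"); cv2.imwrite("pics/s2.png",cv2.resize(d["pixels"][60:300,120:380],(650,600)))
E
```

```text
t 11.1333 pos [ 0.6251 -0.0997  0.1307] rot [1.799e+02 1.000e-01 1.339e+02] grip 0.0313 spin 0.005 now [443.1 188.    0.7] after [444.  185.8   0.7]
```

View pics/s2.png

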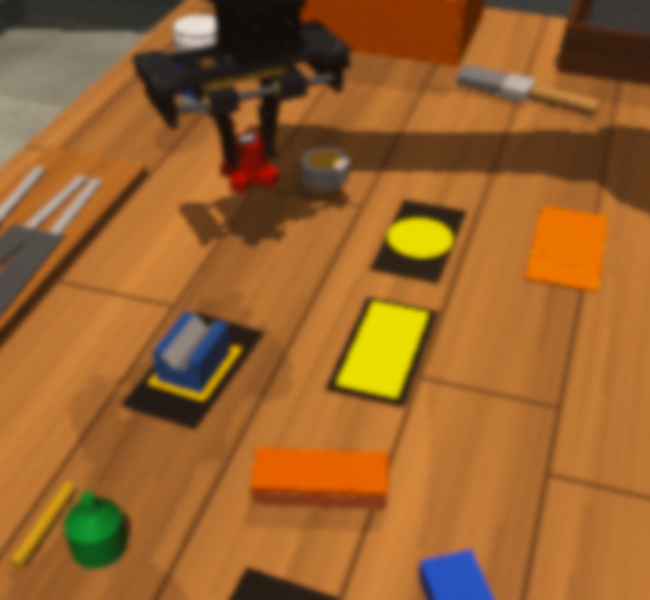

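The side view shows the knob hanging level at (250,165) and the V-block seated on its pad at (195,355).

Emit:
servo_tool --deltas "-1 20 8.5 0 0;-1 33 14 0 0;-1 33 14 0 0;-1 33 14 0 0;-1 33 14 0 0;-1 33 14 0 0;-1 33 14 0 0;-1 33 14 0 0;-1 33 14 0 0;-1 33 14 0 0"

```text
clock: 12.02
eef_pos: [0.502, 0.2239, 0.1285]
ee_rot: [-180.0, -0.0, 133.3]
force: [0.0, 0.6, -2.1]
grip_width: 0.0313
grasp_force: 30.0
```

Emit:
servo_tool --deltas "-1 33 14 0 0;-1 33 14 0 0;-1 33 14 0 0;-1 27 11.5 0 0;-1 0 0 10 0;-1 0 0 20 0;-1 0 0 20 0;-1 0 0 20 0;-1 0 0 0 0;-1 0 0 0 0"

```text
clock: 12.85
eef_pos: [0.4543, 0.3501, 0.058]
ee_rot: [-179.8, -0.0, 133.5]
force: [-0.1, 0.4, -1.8]
grip_width: 0.0313
grasp_force: 30.0
```

```bash
python3 go.py 0.4535 0.350 0.039 133.6
```

```text
t 12.85 pos [0.4543 0.3501 0.058 ] rot [-179.8   -0.   133.5] grip 0.0313 spin -0.002 now [ 0.5 -0.6 19. ] after [ 0.5 -0.6 19. ]
```

Emit:
servo_tool --deltas "-1 0 0 6 0;-1 0 0 6 0;-1 0 0 4 0;-1 0 0 2.5 0;-1 0 0 1 0;-1 0 0 0 0;1 0 0 0 0;1 0 0 0 0;1 0 0 0 0;1 0 0 0 0"

```text
clock: 13.68
eef_pos: [0.4553, 0.3511, 0.04]
ee_rot: [180.0, 0.0, 133.6]
force: [-0.5, -0.5, 0.5]
grip_width: 0.0501
grasp_force: 0.0
```

Emit:
servo_tool --deltas "1 0 0 0 0;1 0 0 -10 0;1 0 0 -20 0;1 0 0 -25 0.12;1 0 0 -25 0.12;1 0 0 -15 0.12;1 0 0 0 0.12;1 0 0 0 0.12;1 0 0 0 0.12;1 0 0 0 0.12"

```text
clock: 14.52
eef_pos: [0.4551, 0.3511, 0.1356]
ee_rot: [180.0, -0.0, 85.1]
force: [0.2, 0.0, 1.1]
grip_width: 0.0873
grasp_force: 0.0
```

Emit:
servo_tool --deltas "1 0 0 0 0.12;1 0 0 0 0.12;1 0 0 0 0.12;1 0 0 0 0.12;1 0 0 0 0.12;1 0 0 0 0.12;1 0 0 0 0.12;1 0 0 0 0.12;1 0 0 0 0.12;1 0 0 0 0.12"

```text
clock: 15.35
eef_pos: [0.455, 0.3512, 0.1355]
ee_rot: [-180.0, -0.0, 16.4]
force: [0.4, 0.4, 0.0]
grip_width: 0.0871
grasp_force: 0.0
```

```bash
python3 go.py 0.457 0.185 0.13 13.9
```

```text
t 15.35 pos [0.455  0.3512 0.1355] rot [-180.    -0.    16.4] grip 0.0871 spin 0.044 now [-45.  160.    5.5] after [-38.  161.8   5.5]
```

Emit:
servo_tool --deltas "1 0 0 0 0.045;1 -5 22 0 0;1 -9 38 0 0;1 -9 38 0 0;1 -9 38 0 0;1 -6 26 0 0;1 0 0 20 0;1 0 0 20 0;1 0 0 0 0;1 0 0 0 0"

```text
clock: 16.18
eef_pos: [0.4572, 0.1846, 0.0948]
ee_rot: [-180.0, 0.1, 14.2]
force: [-0.6, 0.0, 0.1]
grip_width: 0.0865
grasp_force: 0.0
```

```bash
python3 go.py 0.457 0.185 0.013 13.9;python3 - <<'E'
from loc import *
from station import get_image
d=get_image("top"); run(d,[("star_knob","r",107,183,20)]); cv2.imwrite("pics/t3.png",cv2.resize(d["pixels"][80:230,60:260],(800,600)))
E
```

```text
t 16.1833 pos [0.4572 0.1846 0.0948] rot [-1.80e+02  1.00e-01  1.42e+01] grip 0.0865 spin 0.005 now [-0.1 -0.4 81.8] after [-0.1 -0.4 81.8]
star_knob [0.4218 0.3953 3.6792] 0.907 5776
```

View pics/t3.png

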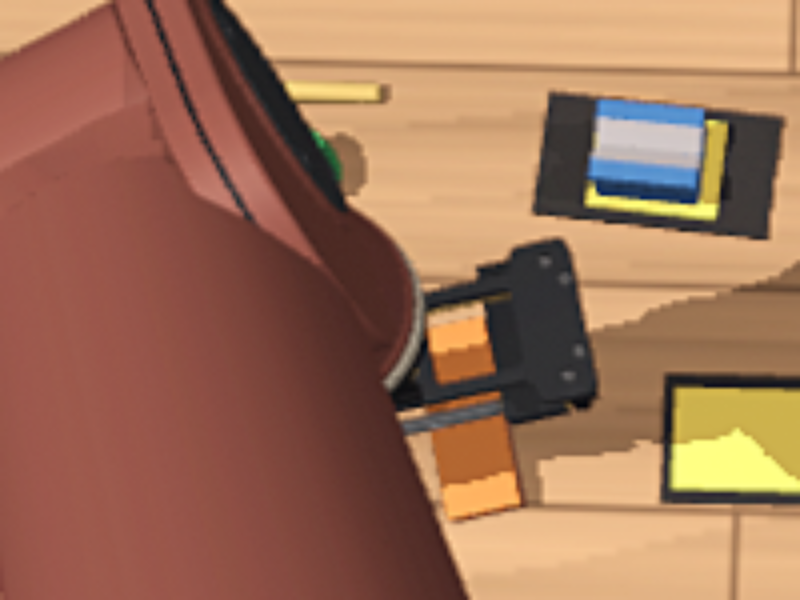

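The gripper straddles the whetstone at (470,410) and is aligned with it. The arm hides the knob for now, so I'll check it later. Next I descend and close.

Emit:
servo_tool --deltas "1 0 0 20 0;1 0 0 20 0;1 0 0 18 0;1 0 0 12 0;1 0 0 8 0;1 0 0 4 0;1 0 0 0 0;-1 0 0 0 0;-1 0 0 0 0;-1 0 0 0 0"

```text
clock: 17.07
eef_pos: [0.4584, 0.1847, 0.0134]
ee_rot: [-180.0, -0.1, 14.1]
force: [0.7, 0.2, -0.7]
grip_width: 0.0743
grasp_force: 0.0
```

Emit:
servo_tool --deltas "-1 0 0 0 0;-1 0 0 0 0;-1 0 0 0 0;-1 0 0 0 0;-1 0 0 0 0;-1 0 0 0 0;-1 0 0 0 0"

```text
clock: 17.65
eef_pos: [0.4579, 0.1844, 0.0126]
ee_rot: [180.0, 0.0, 14.1]
force: [-0.8, -1.6, 1.8]
grip_width: 0.0416
grasp_force: 30.0
```

Emit:
servo_tool --deltas "-1 0 0 -3 0;-1 0 0 -10 0;-1 0 0 -12 -0.12;-1 0 0 -15 -0.12;-1 0 0 -15 -0.12;-1 0 0 -15 -0.12;-1 0 0 -15 -0.12;-1 0 0 -5 -0.12;-1 0 0 0 -0.12;-1 0 0 0 -0.12"

```text
clock: 18.48
eef_pos: [0.458, 0.1846, 0.1037]
ee_rot: [179.9, -0.0, 69.5]
force: [-0.3, 0.4, -3.3]
grip_width: 0.0417
grasp_force: 30.0
```

```bash
python3 go.py 0.451 0.005 0.10 89.8
```

```text
t 18.4833 pos [0.458  0.1846 0.1037] rot [179.9  -0.   69.5] grip 0.0417 spin -0.355 now [-170.7   56.4    3.7] after [-179.6   -6.4    3.7]
```

Emit:
servo_tool --deltas "-1 0 0 0 -0.12;-1 0 0 0 -0.12;-1 0 0 0 -0.12;-1 -20 -1 0 0;-1 -30 -1 0 0;-1 -35 -1.5 0 0;-1 -35 -1 0 0;-1 -35 -1 0 0;-1 -23 -1 0 0;-1 0 0 0 0"

```text
clock: 19.32
eef_pos: [0.45, 0.0011, 0.1029]
ee_rot: [-180.0, 0.1, 89.4]
force: [0.2, -0.3, -2.5]
grip_width: 0.0418
grasp_force: 30.0
```

Emit:
servo_tool --deltas "-1 0 0 10 0;-1 0 0 12 0;-1 0 0 12 0;-1 0 0 12 0;-1 0 0 10 0;-1 0 0 8 0;-1 0 0 6 0;-1 0 0 0 0;-1 0 0 0 0"

```text
clock: 20.07
eef_pos: [0.4505, 0.0069, 0.0325]
ee_rot: [-180.0, -0.0, 89.8]
force: [-0.1, 0.1, -3.4]
grip_width: 0.0415
grasp_force: 30.0
```

```bash
python3 go.py 0.451 0.0065 0.017 89.8
```

```text
t 20.0667 pos [0.4505 0.0069 0.0325] rot [-180.    -0.    89.8] grip 0.0415 spin -0.0 now [-0.4  0.5 15.5] after [-0.4  0.5 15.5]
```

Emit:
servo_tool --deltas "-1 0 0 4 0;-1 0 0 4 0;-1 0 0 3 0;-1 0 0 2 0;-1 0 0 1.5 0;-1 0 0 1 0;-1 0 0 0.5 0;-1 0 0 0 0;1 0 0 0 0;1 0 0 0 0"

```text
clock: 20.9
eef_pos: [0.4511, 0.0066, 0.0169]
ee_rot: [179.9, -0.0, 89.8]
force: [-0.6, 0.2, -0.3]
grip_width: 0.049
grasp_force: 0.0
```

Emit:
servo_tool --deltas "1 0 0 0 0;1 0 0 0 0;1 0 0 0 0;1 0 0 0 0;1 0 0 -10 0;1 0 0 -20 0;1 0 0 -25 0;1 0 0 -30 0;1 0 0 -25 0;1 0 0 0 0"

```text
clock: 21.73
eef_pos: [0.4535, 0.0069, 0.1321]
ee_rot: [179.6, 0.0, 89.8]
force: [0.6, -0.1, 0.3]
grip_width: 0.0868
grasp_force: 0.0
```

```bash
python3 go.py 0.603 -0.2735 0.12 89.8
```

```text
t 21.7333 pos [0.4535 0.0069 0.1321] rot [179.6   0.   89.8] grip 0.0868 spin -0.0 now [-279.9  150.6   12.1] after [-279.9  150.5   12.1]
```

Emit:
servo_tool --deltas "1 -20 11 0 0;1 -33 18 0 0;1 -33 18 0 0;1 -33 18 0 0;1 -33 18 0 0;1 -33 18 0 0;1 -33 18 0 0;1 -33 18 0 0;1 -29 15 0 0;1 0 0 0 0"

```text
clock: 22.57
eef_pos: [0.6019, -0.2816, 0.126]
ee_rot: [180.0, 0.1, 89.4]
force: [-1.9, -0.2, 0.1]
grip_width: 0.0871
grasp_force: 0.0
```

Emit:
servo_tool --deltas "1 0 0 20 0;1 0 0 20 0;1 0 0 0 0;1 0 0 0 0"

```text
clock: 22.9
eef_pos: [0.6007, -0.2736, 0.0859]
ee_rot: [-179.9, -0.1, 89.8]
force: [0.2, 1.0, 0.2]
grip_width: 0.0871
grasp_force: 0.0
```

```bash
python3 go.py 0.603 -0.2735 0.014 89.8; python3 - <<'E'
from loc import *
from station import get_image
d=get_image("top"); run(d,[("star_knob","r",107,183,20),("whetstone","o",256,190,24)],"pics/x.png"); o=cv2.imread("pics/x.png"); cv2.imwrite("pics/t4.png",cv2.resize(o[80:230,60:460],(800,300)))
E
```

```text
t 22.9 pos [ 0.6007 -0.2736  0.0859] rot [-1.799e+02 -1.000e-01  8.980e+01] grip 0.0871 spin -0.0 now [ 0.1  2.3 71.9] after [ 0.1  2.3 71.9]
star_knob [0.456  0.3525 1.4366] 0.231 395
whetstone [0.4504 0.0053 1.5712] 0.065 919
```

View pics/t4.png

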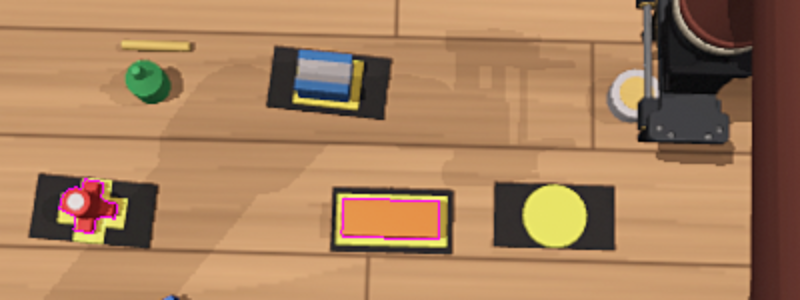

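The whetstone is centred on pad_long at (392,219) and the knob sits on the cross at (90,210). Next is the anvil.

Emit:
servo_tool --deltas "1 0 2 10 0;1 0 0 18 0;1 0 0 18 0;1 0 0 12 0;1 0 0 8 0;1 0 0 6 0;1 0 0 0 0;-1 0 0 0 0;-1 0 0 0 0;-1 0 0 0 0"

```text
clock: 23.78
eef_pos: [0.6041, -0.2743, 0.0156]
ee_rot: [179.9, 0.0, 89.8]
force: [-1.1, 0.7, -0.4]
grip_width: 0.0746
grasp_force: 0.0
```

Emit:
servo_tool --deltas "-1 0 0 0 0;-1 0 0 0 0;-1 0 0 0 0;-1 0 0 0 0;-1 0 0 0 0;-1 0 0 0 0"

```text
clock: 24.28
eef_pos: [0.6033, -0.2742, 0.0149]
ee_rot: [-180.0, 0.0, 89.8]
force: [-3.7, 0.6, 6.0]
grip_width: 0.0571
grasp_force: 30.0
```

Emit:
servo_tool --deltas "-1 0 0 -5 0;-1 0 0 -12 0;-1 0 0 -20 0;-1 0 0 -25 0;-1 0 0 -20 0;-1 0 0 0 0;-1 0 0 0 0"

```text
clock: 24.87
eef_pos: [0.6042, -0.2743, 0.0976]
ee_rot: [179.9, 0.0, 89.8]
force: [-0.4, -0.3, -5.9]
grip_width: 0.0568
grasp_force: 30.0
```

```bash
python3 go.py 0.461 -0.182 0.10 89.8
```

```text
t 24.8667 pos [ 0.6042 -0.2743  0.0976] rot [179.9   0.   89.8] grip 0.0568 spin -0.0 now [  91.7 -143.6   -2.4] after [  91.8 -143.5   -2.4]
```

Emit:
servo_tool --deltas "-1 10 -16 0 0;-1 17 -27 0 0;-1 20 -31 0 0;-1 20 -31 0 0;-1 15 -23 0 0;-1 10 -15 0 0;-1 0 0 10 0;-1 0 0 20 0;-1 0 0 20 0;-1 0 0 15 0"

```text
clock: 25.7
eef_pos: [0.4595, -0.1812, 0.0288]
ee_rot: [-179.9, -0.1, 89.8]
force: [-0.7, 0.0, -3.7]
grip_width: 0.0574
grasp_force: 30.0
```

Emit:
servo_tool --deltas "-1 0 0 0 0;-1 0 0 0 0"

```text
clock: 25.87
eef_pos: [0.4597, -0.1811, 0.03]
ee_rot: [-179.8, -0.1, 89.8]
force: [-0.4, 0.1, -3.6]
grip_width: 0.0569
grasp_force: 30.0
```

```bash
python3 go.py 0.461 -0.182 0.019 89.8
```

```text
t 25.8667 pos [ 0.4597 -0.1811  0.03  ] rot [-1.798e+02 -1.000e-01  8.980e+01] grip 0.0569 spin -0.0 now [-0.9  1.3 11. ] after [-0.9  1.3 11. ]
```

Emit:
servo_tool --deltas "-1 -1 1 4 0;-1 0 0 4 0;-1 0 0 2 0;-1 0 0 1.5 0;-1 0 0 0.5 0;-1 0 0 0 0;1 0 0 0 0;1 0 0 0 0;1 0 0 0 0;1 0 0 0 0"

```text
clock: 26.7
eef_pos: [0.4624, -0.1827, 0.0201]
ee_rot: [179.9, 0.0, 89.8]
force: [-0.3, -0.3, 0.3]
grip_width: 0.0758
grasp_force: 0.0
```

Emit:
servo_tool --deltas "1 0 0 0 0;1 0 0 0 0;1 0 0 -10 0;1 0 0 -20 0;1 0 0 -25 0;1 0 0 -30 0;1 0 0 -30 0;1 0 0 -30 0;1 0 0 -20 0;1 0 0 0 0"

```text
clock: 27.53
eef_pos: [0.4641, -0.1831, 0.1901]
ee_rot: [179.6, 0.2, 89.8]
force: [1.1, -1.4, 0.1]
grip_width: 0.0868
grasp_force: 0.0
```

Emit:
servo_tool --deltas "1 -20 12 0 0;1 -35 18 0 0;1 -35 18 0 0;1 -35 18 0 0;1 -35 18 0 0;1 -30 15 0 0;1 0 0 0 0;1 0 0 0 0"

```text
clock: 28.2
eef_pos: [0.5596, -0.3745, 0.1833]
ee_rot: [-179.9, -0.1, 89.6]
force: [-0.8, 0.6, 0.2]
grip_width: 0.0869
grasp_force: 0.0
```

```bash
python3 - <<'E'
from loc import *
from station import get_image
for k in("whetstone","vblock","star_knob","disc_anvil"): S[k]=[h+[0,0,.004] for h in S[k]]
d=get_image("top"); run(d,[("star_knob","r",105,181,20),("whetstone","o",256,190,24),("vblock","b",222,117,38),("disc_anvil","m",337,188,26),TT[-1]],"pics/x.png"); o=cv2.imread("pics/x.png")[80:220,60:460]
a=cv2.resize(o,(800,280)); b=cv2.resize(d["pixels"][160:215,70:145],(400,300),interpolation=cv2.INTER_CUBIC)
s=get_image("side")["pixels"]; c=cv2.resize(s[130:370,150:470],(400,300))
cv2.imwrite("pics/fin.png",np.vstack([a,np.hstack([b,c])]))
E
```

```text
star_knob [0.4555 0.3513 3.0081] 0.238 396
whetstone [0.4497 0.0053 1.5775] 0.074 919
vblock [0.614  0.0876 1.5073] 0.064 656
disc_anvil [ 0.4623 -0.183   0.0885] 0.071 600
oil_can [0.602  0.2916 0.1313] 0.179 363
```

View pics/fin.png

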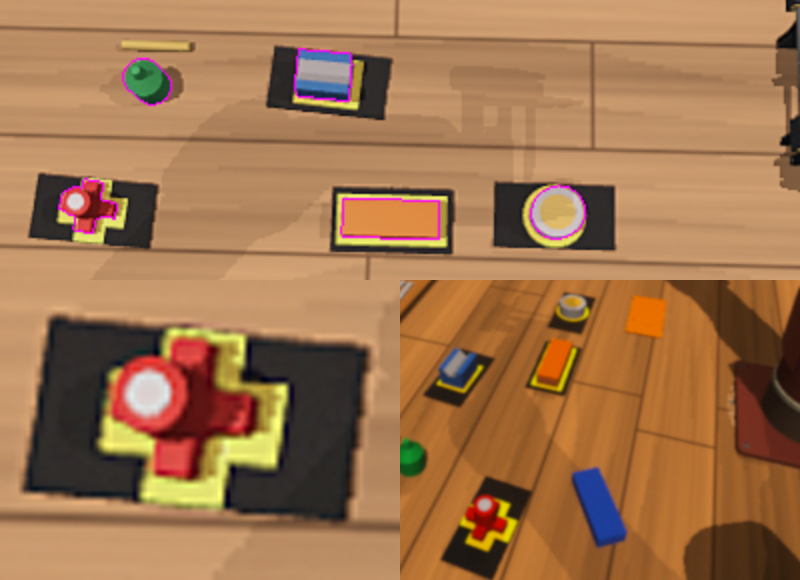

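All four tools sit centred and aligned on their pads: the knob at about (190,400) in the crop, and the whetstone, V-block and anvil in the overlay. The oil can hasn't moved, so I'm handing in.

```bash
python3 -c "
from station import *
print(hand_in())"
```

```text
the job is handed in; nothing more can be done
None
```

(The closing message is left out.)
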